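Swap the contactor: spare from behind the jar and can

ROBOT

A 6-joint arm with a two-finger parallel gripper is mounted at the origin on the work surface. World frame = base frame: x ahead of the robot, y to its left, z up, the work surface at z = 0. Lengths are in m, angles in rad, forces in N, time in s.
With the tool pointing down it reaches from about 0.35 to 0.975 m from the base axis. Payload 4.9 kg.
Tool frame: the origin (TCP) lies midway between the tips of the shut fingers; the grasp point (between the pads) lies behind it (env.tcp_to_grasp is the z of the grasp point in the tool frame, in m); z points along the fingers, y is the line along which they close (so a half turn about z gives the same grasp; the last joint's range is limited). The gripper opens to 85 mm and grips with 20 to 120 N. Pads are 22 mm wide; open, the fingers measure 114 mm over their backs; the gripper's body (76 mm by 85 mm) begins 54 mm behind the grasp point. The pads swing forward as they close: fully open they stand 13 mm farther back than shut.
Start: joints at [1.105, 0.053, 1.613, -0, 1.476, -0.119], TCP at [0.212, 0.588, 0.231] pointing down, gripper open.
Joint ranges: [-3.01, 3.01], [-1.01, 2.22], [0.06, 2.58], [-1.02, 4.17], [0.09, 2.62], [-3.14, 3.14]. Speed limits (rad/s): [2.57, 2.57, 3.14, 3.14, 3.14, 3.14].

INTERFACE

Orientations are given as a unit quaternion [x, y, z, w].
In Python, from plant import env gives the robot as it stands.
- The arm moves only by the shell command python3 -m creep 'ROWS' [FORCE]. ROWS is JSON, a list of rows, each an object with "linear": the shift along the tool's x, y, z in m, a list of three; "twist": the turn, a rotation vector about the tool's x, y, z in rad, a list of three; "gripper": the closure, from 0 (fully open) to 1 (shut). A call has 1 to 12 rows; each row is the pose to reach, as a shift and turn from the pose commanded when the call began, along the tool's axes at that moment; what a row does not reach only later rows make up. A row lasts 1/10 s, in which the tool goes at most 50 mm and 8.59 degrees, less where a joint would pass 70% of its speed; a pose out of reach is approached as far as the arm can. A call with a gripper value outside its range is refused whole. The fingers move at their own pace and stop on an object; FORCE is the grip in N (left out, the last holds). Time passes only in rows, so rows that repeat a pose let the fingers close. It gives the time, the measured TCP pose, the force, the opening and the grip force at its end, in the units of the state.
- env.get_obs(): the state, without advancing time (a new reading comes with each control period).
- env.snapshot(name): name is "side" or "top"; returns a dict with "pixels" (480x640x3 uint8, red, green, blue), "camera_matrix" (3x3 intrinsics, pixels), "k1" (the pictures are not rectified: a ray, as slopes to the right and down, at radius r is drawn at 1 + k1 r^2 times it, then the intrinsics apply), "R" (3x3) and "t" (3): a world point X has camera coordinates R X + t. Camera axes: x right, y down, z forward; pixel columns grow to the right and rows downward; lengths in m; the calibration is good to about 2 mm. A picture is of the moment at which its call begins. There is no depth.
- env.hand_in(): hands the job in; it is judged then, once.
The state is a dict: "time_s": time; "joint_positions": joint angles; "qvel": joint speeds; "tau": joint torques, N m; "eef_pos": TCP position; "orientation": TCP orientation; "wrist_force": force on the tool from outside, world axes, zero at the start; "wrist_torque": the same for the moment, N m; "width": finger opening in m; "grip_force": force on a finger pad.
Only numpy, scipy, OpenCV 4.12 (cv2) and the standard library are available. Lean on these libraries where they do the work, as an engineer would, in place of code of your own. Each camera call takes 0.05 s, during which the arm holds its last target. There are 200 camera calls.

TASK

Replace the worn contactor in the black starter box, already unscrewed and unwired, with the spare one that stands behind the jar and the spray can in the steel tray. Clear the jar and the can onto the rubber mat before you take the spare, stand the worn contactor upright in the grey scrap bin, and set the spare centred and square on the steel mounting plate in the box. Then put the jar and the can back, each upright where it stood, without knocking anything over or shifting the tape roll and the relay in the tray.

Things in the scene. Friction and masses are not known exactly. Their poses are not given: they have to be found in the camera images.
- jar_mid (a point): white plastic jar with grey screw lid, round, 62 mm diameter over its whole height of 112 mm; stands in the tray in front of (robot side of) the spare, left or right; about 0.26 kg. The point is its centre, 56 mm above its underside; z up.
- can_mid (a point): slim aluminium spray can with black cap, round, 52 mm diameter straight up to 104 mm, then a shoulder and a 41 mm cap to 126 mm in all; stands in the tray beside the jar, about 100 mm from it centre to centre; about 0.2 kg. The point is its centre, 63 mm above its underside; z up.
- spare_mid (a point): The spare: ivory-topped three-pole contactor on its back plate, 45 mm wide (x axis), 75 mm long (y axis), 80 mm high; black base 46 mm high, housing above it 51 mm long. The broad sides are flat, 45 mm apart over the full height; about 0.32 kg. The point is its centre, 40 mm above its underside; z up. Stands in the tray, a long side 10 to 20 mm behind the jar and the can.
- worn_mid (a point): The worn one: yellowed three-pole contactor on its back plate, 45 mm wide (x axis), 75 mm long (y axis), 80 mm high; black base 46 mm high, housing above it 51 mm long. The broad sides are flat, 45 mm apart over the full height; about 0.32 kg. The point is its centre, 40 mm above its underside; z up. Stands loose on the mounting plate.
- plate (a point): bare steel mounting plate, 56 x 86 mm, in the black starter box (110 x 170 mm, walls 48 mm high). The point is the centre of its upper face, 8 mm above the bench; the contactor stands centred on it, its y axis along the plate's y axis (either way round). The long walls are 51 mm from the point in x; an overload relay 38 mm high is fixed in the box beyond the -y end.
- bin_floor (a point): grey plastic scrap bin, open on top, outside 106 mm (x) x 136 mm (y) x 50 mm high, walls 3 mm. The point is the centre of its inner floor, 3 mm above the bench; z up.
- mat_top (a point): black ribbed rubber mat lying on the bench, 120 mm (x) x 210 mm (y) x 3 mm thick; room for the jar and the can side by side along y. The point is the centre of its upper face; z up.
- tape_mid (a point): roll of black insulating tape, 52 mm diameter, 19 mm high, lying flat in the tray beside the spare; to be left alone. The point is its centre.
- relay_mid (a point): small plug-in relay, 34 x 36 mm, 48 mm high, standing in the tray on the other side of the spare; to be left alone. The point is its centre.

How it is judged:
On the way, in this order (a step that is already met when the one before it is completed fails the run):
1. the jar and the can both stand upright on the rubber mat, the spare not yet moved (x of jar_mid in the frame of mat_top between -0.055 and 0.055 m and y of jar_mid in the frame of mat_top between -0.1 and 0.1 m and z of jar_mid in the frame of mat_top between 0.05 and 0.062 m and angle between each of jar_mid, can_mid's own z axis and vertical below 0.15 rad and x of can_mid in the frame of mat_top between -0.055 and 0.055 m and y of can_mid in the frame of mat_top between -0.1 and 0.1 m and z of can_mid in the frame of mat_top between 0.057 and 0.069 m and distance of spare_mid from where it was at the start of the episode below 0.03 m), for 0.2 s.
2. the spare contactor stands centred and square on the mounting plate in the starter box (horizontal distance between spare_mid and plate below 0.012 m and angle between the y axis of spare_mid and the y axis of plate, either way round below 0.2 rad and angle between spare_mid's own z axis and vertical below 0.15 rad and z of spare_mid in the frame of plate between 0.034 and 0.046 m), for 0.2 s.
At the end, for the whole second after the job is handed in: The spare stands upright on the mounting plate, within 12 mm of its centre and 0.2 rad of its direction; the worn contactor stands upright on the floor of the scrap bin; the jar and the can stand upright within 15 mm of where they stood at the start; all four are released and at rest (all of step 2 and x of worn_mid in the frame of bin_floor between -0.05 and 0.05 m and y of worn_mid in the frame of bin_floor between -0.065 and 0.065 m and z of worn_mid in the frame of bin_floor between 0.034 and 0.046 m and angle between each of worn_mid, jar_mid, can_mid's own z axis and vertical below 0.15 rad and distance of each of jar_mid, can_mid from where it was at the start of the episode below 0.015 m and linear speed of each of jar, can, spare, worn below 0.02 m/s); the robot touches nothing.
It fails at once if the jar, the can or a contactor is tipped over (angle between any of jar_mid, can_mid, spare_mid, worn_mid's own z axis and vertical above 0.7 rad).
It fails at once if the tape roll or the relay in the tray is shifted by more than 20 mm (distance of any of tape_mid, relay_mid from where it was at the start of the episode above 0.02 m).
It also fails if it takes over 141 s, if anything falls off the work surface, if the arm or the gripper's body presses on something with over 40 N, if the wrist force passes 120 N, or if a joint passes its speed limit or range.

## Working session

There is one attempt and no reset: what is moved stays moved. The work goes in short steps, Python scripts to look and compute and a shell command to move; the robot and the scene stay as the last step left them, time stands still between calls to the robot, and variables do not carry over. Pictures are saved under pics/ and viewed, at most 14 in all, crops included, and the job is handed in when it is done.

```bash
ls; mkdir -p pics
python3 - <<'E'
from plant import env
import cv2,json
o=env.get_obs(); print({k:(v if not hasattr(v,'tolist') else v.tolist()) for k,v in o.items()}, env.tcp_to_grasp)
for n in("top","side"):
    s=env.snapshot(n); cv2.imwrite(f"pics/{n}0.png",s["pixels"][:,:,::-1]); print(n,s["camera_matrix"],s["k1"],s["R"],s["t"])
E
```

```text
pics
{'time_s': 0.0, 'joint_positions': [1.1050031290250266, 0.05336117622884951, 1.6143264301503073, 1.999428469915087e-06, 1.4759660503363556, -0.11896705680177339], 'qvel': [-9.019191891455864e-05, -0.0007825966393514546, -0.0004679715137275028, -0.00039288434868974464, 0.0018589278497552005, 0.0012617350734930313], 'tau': [0.0007797097350703552, -39.368215799331665, -37.01810002326965, -0.00011141006325487979, 0.007245296146720648, -2.9479895857775773e-06], 'eef_pos': [0.21214250738807705, 0.5872278106650101, 0.23004095620585846], 'orientation': [0.17254523004328476, 0.9850010566772122, -0.000986480651320029, -0.0002979765259176565], 'wrist_force': [-0.1559245530636362, -0.39646453433005724, -0.44823220005320547], 'wrist_torque': [-0.03472311929298411, -0.05528680989474557, -0.01844224333107216], 'grip_force': 0.0, 'width': 0.08539639594141055} -0.0187
top [[452.33011868   0.         324.47925145]
 [  0.         452.33011868 226.96216346]
 [  0.           0.           1.        ]] 0.032544024396089534 [[ 0.01044272 -0.99988444  0.01104774]
 [-0.98734566 -0.01205888 -0.15812381]
 [ 0.15823876 -0.0092567  -0.98735749]] [0.01942512 0.57270276 0.80945189]
side [[544.69097191   0.         330.33925306]
 [  0.         544.69097191 237.47457953]
 [  0.           0.           1.        ]] -0.14270751183623234 [[ 0.99255263 -0.12161095  0.00707488]
 [-0.08490629 -0.73228865 -0.67568059]
 [ 0.08735101  0.67004784 -0.73716056]] [-0.55398712  0.11704912  1.25967637]
```

View pics/top0.png

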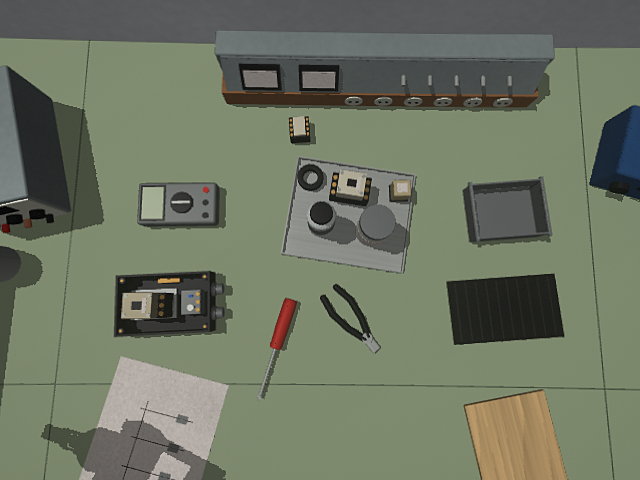

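View pics/side0.png

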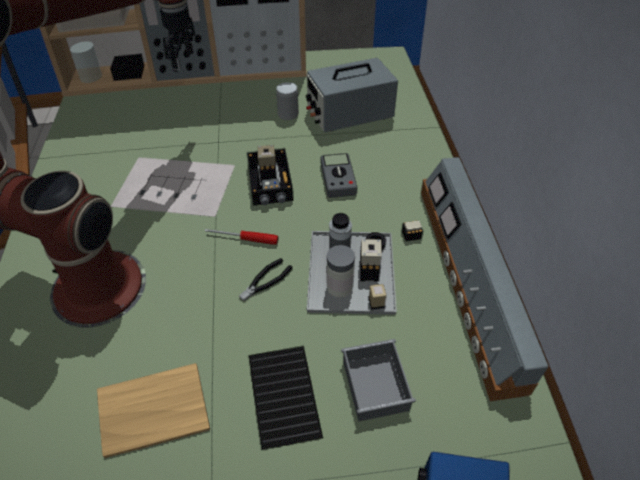

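The top view shows the jar lid near (377,222), can cap (321,213), spare (351,186), tape (310,177) and relay (401,189). The worn contactor is at (140,305) in the box, the bin at (509,211) and the mat at (505,309). The side view agrees. I'll enlarge crops next.

```bash
cat > h.py <<'E'
import numpy as np,cv2
from plant import env
def snap(n): return env.snapshot(n)
def px2w(s,u,v,z):
    K=np.array(s["camera_matrix"]);d=np.array([s["k1"],0,0,0,0.])
    p=cv2.undistortPoints(np.array([[[u,v]]],float),K,d)[0,0]
    R=np.array(s["R"]);c=-R.T@np.array(s["t"]);r=R.T@np.array([p[0],p[1],1])
    return c+r*(z-c[2])/r[2]
def w2px(s,P):
    R=np.array(s["R"]);return cv2.projectPoints(np.array(P,float).reshape(-1,3),cv2.Rodrigues(R)[0],np.array(s["t"],float),np.array(s["camera_matrix"]),np.array([s["k1"],0,0,0,0.]))[0][:,0]
def crop(s,u0,v0,w,h,k,name):
    im=cv2.resize(s["pixels"][v0:v0+h,u0:u0+w,::-1],None,fx=k,fy=k,interpolation=cv2.INTER_CUBIC)
    for i in range(0,w,10):
        cv2.putText(im,str(u0+i),(i*k,9),0,.32,(0,0,255),1); cv2.line(im,(i*k,10),(i*k,16),(0,0,255),1)
    for j in range(0,h,10):
        cv2.putText(im,str(v0+j),(0,j*k+4),0,.32,(0,0,255),1); cv2.line(im,(22,j*k),(28,j*k),(0,0,255),1)
    cv2.imwrite(f"pics/{name}.png",im)
E
python3 - <<'E'
from h import *
s=snap("top"); crop(s,280,150,140,125,5,"tray"); crop(s,105,260,130,85,6,"box")
E
```

```text
(no output)
```

View pics/tray.png

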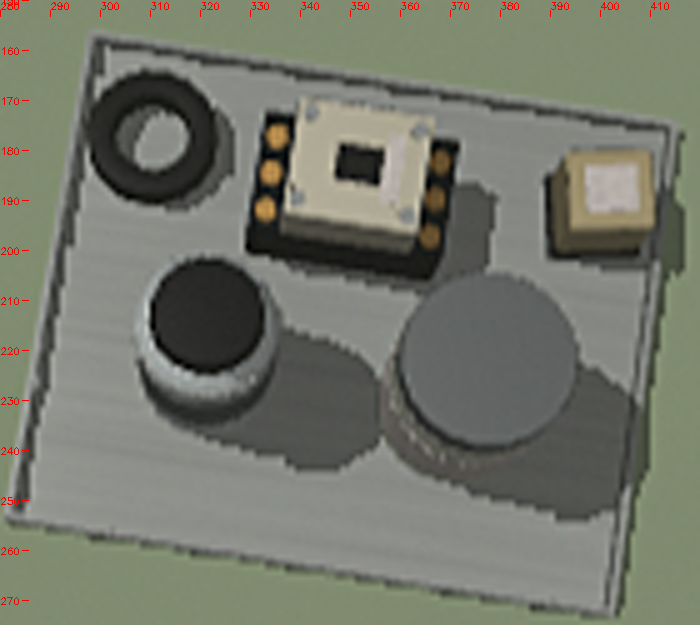

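View pics/box.png

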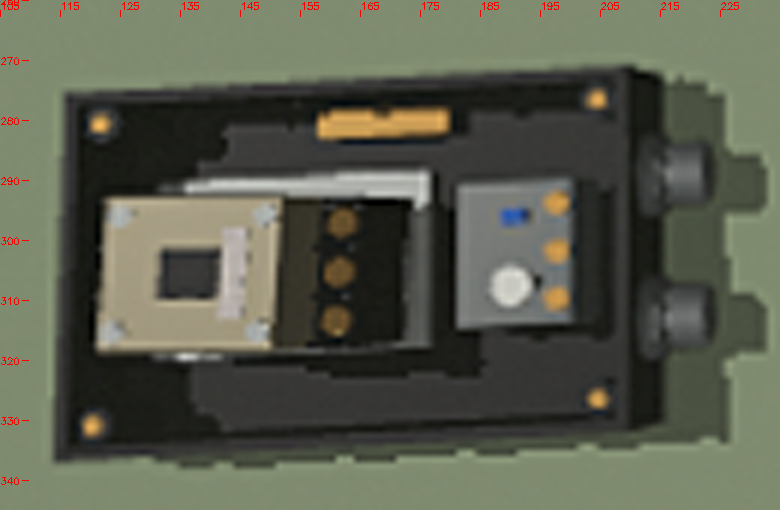

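Crops (tray ×5, box ×6) give these pixel positions:
- **Can and jar:** cap centre (321.4,212.8), lid centre (377.8,222.0).
- **Spare:** top corners about (340.4,169.4), (367.4,173.6), (362.8,197.4), (336.3,193.8).
- **Box:** wall-top corners (116,275.7), (209.7,271.3), (210,331.7), (114.2,336.7).
- **Plate:** right-hand end (176.8,288.7) to (176.7,317.7).
- **Worn:** top corners (122.5,292.8), (152.3,292.8), (150.3,318), (121.2,318.3).

```bash
cat >> h.py <<'E'
def rect(s,px,z):
    P=np.array([px2w(s,u,v,z)[:2] for u,v in px])
    e=P-np.roll(P,-1,0); L=np.linalg.norm(e,axis=1)
    a=[np.degrees(np.arctan2(q[1],q[0]))%180 for q in e]
    print(P.mean(0).round(4),"sides",L.round(4),"ang",np.round(a,1)); return P
E
python3 - <<'E'
from h import *
s=snap("top"); 
print("can",px2w(s,321.4,212.8,.129),"jar",px2w(s,377.8,222,.115))
print("spare");rect(s,[(340.4,169.4),(367.4,173.6),(362.8,197.2),(336.3,193.8)],.083)
print("worn");rect(s,[(122.5,292.8),(152.3,292.8),(150.3,318),(121.2,318.3)],.088)
print("boxtop");rect(s,[(116,275.7),(209.7,271.3),(210,331.7),(114.2,336.7)],.048)
print("plateend",px2w(s,176.8,288.7,.008),px2w(s,176.7,317.7,.008), "top-left vis",px2w(s,136,291,.008))
print("traytop corners");rect(s,[(299,157.5),(415,176),(403,273),(282,254)],.01)
print("bin top");rect(s,[(465.5,184),(544,178),(551,237),(471,244.5)],.05)
print("mat");rect(s,[(447,282),(554,274.5),(563.5,336),(455,344.5)],.003)
print("tape",px2w(s,310.4,177.4,.022),"relay",px2w(s,402,188,.05))
E
```

```text
can [0.58353703 0.03221741 0.129     ] jar [ 0.57117151 -0.06606494  0.115     ]
spare
[ 0.6479 -0.0229] sides [0.0503 0.0454 0.0488 0.0467] ang [ 81.6 169.1  83.2 171.1]
worn
[0.4244 0.3494] sides [0.0509 0.0429 0.0492 0.0433] ang [ 90.4 179.7  90.9   2. ]
boxtop
[0.4275 0.3186] sides [0.1699 0.1087 0.1698 0.1087] ang [93.2  3.3 93.2  3.3]
plateend [0.45512425 0.3074365  0.008     ] [0.40070999 0.3040737  0.008     ] top-left vis [0.45020235 0.38421621 0.008     ]
traytop corners
[ 0.6041 -0.0241] sides [0.2361 0.1962 0.2379 0.1977] ang [ 81.4 172.   81.7 171.5]
bin top
[ 0.6073 -0.32  ] sides [0.1502 0.1137 0.1502 0.1163] ang [95.1  2.8 96.1  2.9]
mat
[ 0.4238 -0.3233] sides [0.2088 0.1166 0.2071 0.1183] ang [94.8  4.5 95.2  5.3]
tape [0.67502781 0.05453982 0.022     ] relay [ 0.64878926 -0.12113538  0.05      ]
```

```bash
cat >> h.py <<'E'
from scipy.spatial.transform import Rotation as Ro
def plan(*wps):
    "wps (x,y,z,tool-y angle deg), tool down; prints shift/turn for each, from the one before"
    o=env.get_obs();p=np.array(o["eef_pos"]);R=Ro.from_quat(o["orientation"])
    for x,y,z,a in wps:
        c,s_=np.cos(np.radians(a)),np.sin(np.radians(a))
        T=Ro.from_matrix(np.array([[-s_,c,0],[c,s_,0],[0,0,-1]]))
        T2=Ro.from_matrix(np.array([[s_,-c,0],[-c,-s_,0],[0,0,-1]]))
        T=min((T,T2),key=lambda t:(R.inv()*t).magnitude())
        t=np.array([x,y,z]);print((x,y,z,a),"lin",R.inv().apply(t-p).round(4),"twist",(R.inv()*T).as_rotvec().round(3))
        p,R=t,T
E
python3 - <<'E'
from h import *
plan((.571,-.066,.23,82.8),(.571,-.066,.058,82.8),(.571,-.066,.23,82.8),(.428,-.375,.23,82.8),(.428,-.375,.06,82.8))
E
```

```text
(0.571, -0.066, 0.23, 82.8) lin [-0.5595 -0.4926  0.0011] twist [-0.001 -0.    -0.221]
(0.571, -0.066, 0.058, 82.8) lin [0.    0.    0.172] twist [0. 0. 0.]
(0.571, -0.066, 0.23, 82.8) lin [ 0.     0.    -0.172] twist [0. 0. 0.]
(0.428, -0.375, 0.23, 82.8) lin [ 0.1031 -0.3245  0.    ] twist [0. 0. 0.]
(0.428, -0.375, 0.06, 82.8) lin [0.   0.   0.17] twist [0. 0. 0.]
```

```bash
R='{"linear":[-0.28,-0.246,0],"twist":[0,0,0],"gripper":0}' ; python3 -m creep '[{"linear":[-0.04,-0.035,0],"twist":[0,0,0],"gripper":0},{"linear":[-0.07,-0.062,0],"twist":[0,0,0],"gripper":0},{"linear":[-0.1,-0.088,0],"twist":[0,0,0],"gripper":0},{"linear":[-0.13,-0.114,0],"twist":[0,0,0],"gripper":0},{"linear":[-0.16,-0.141,0],"twist":[0,0,0],"gripper":0},{"linear":[-0.19,-0.167,0],"twist":[0,0,0],"gripper":0},{"linear":[-0.22,-0.194,0],"twist":[0,0,0],"gripper":0},{"linear":[-0.25,-0.22,0],"twist":[0,0,0],"gripper":0},{"linear":[-0.28,-0.246,0],"twist":[0,0,0],"gripper":0}]' 40
python3 -m creep '[{"linear":[-0.03,-0.026,0],"twist":[0,0,-0.03],"gripper":0},{"linear":[-0.06,-0.053,0],"twist":[0,0,-0.06],"gripper":0},{"linear":[-0.09,-0.079,0],"twist":[0,0,-0.09],"gripper":0},{"linear":[-0.12,-0.106,0],"twist":[0,0,-0.12],"gripper":0},{"linear":[-0.15,-0.132,0],"twist":[0,0,-0.15],"gripper":0},{"linear":[-0.18,-0.159,0],"twist":[0,0,-0.18],"gripper":0},{"linear":[-0.21,-0.185,0],"twist":[0,0,-0.221],"gripper":0},{"linear":[-0.25,-0.22,0],"twist":[0,0,-0.221],"gripper":0},{"linear":[-0.28,-0.2465,0],"twist":[0,0,-0.221],"gripper":0},{"linear":[-0.28,-0.2465,0],"twist":[0,0,-0.221],"gripper":0}]'
python3 - <<'E'
from h import *
plan((.571,-.066,.058,82.8))
E
```

```text
time_s: 1.1
eef_pos: [0.3925, 0.2597, 0.2312]
orientation: [0.172, 0.985, 0.0, 0.0]
wrist_force: [0.5, 0.2, -0.1]
width: 0.0861
grip_force: 0.0
time_s: 2.1
eef_pos: [0.573, -0.07, 0.2308]
orientation: [0.065, 0.998, -0.001, -0.0]
wrist_force: [0.3, 0.4, -0.0]
width: 0.0856
grip_force: 0.0
(0.571, -0.066, 0.058, 82.8) lin [0.0025 0.0039 0.1728] twist [-0.001 -0.    -0.005]
```

```bash
python3 -m creep '[{"linear":[0.002,0.003,0.04],"twist":[0,0,0],"gripper":0},{"linear":[0.002,0.003,0.08],"twist":[0,0,0],"gripper":0},{"linear":[0.002,0.003,0.11],"twist":[0,0,0],"gripper":0},{"linear":[0.002,0.003,0.14],"twist":[0,0,0],"gripper":0},{"linear":[0.002,0.003,0.16],"twist":[0,0,0],"gripper":0},{"linear":[0.002,0.003,0.172],"twist":[0,0,0],"gripper":0},{"linear":[0.002,0.003,0.172],"twist":[0,0,0],"gripper":0},{"linear":[0.002,0.003,0.172],"twist":[0,0,0],"gripper":0}]' 40
python3 - <<'E'
from h import *
print(env.get_obs()["eef_pos"])
s=snap("side"); crop(s,270,180,160,120,5,"j1")
E
```

```text
time_s: 2.9
eef_pos: [0.5706, -0.0624, 0.0602]
orientation: [0.063, 0.998, -0.0, 0.001]
wrist_force: [0.1, -0.5, 0.4]
width: 0.0856
grip_force: 0.0
[ 0.57064227 -0.0624437   0.06019237]
```

View pics/j1.png

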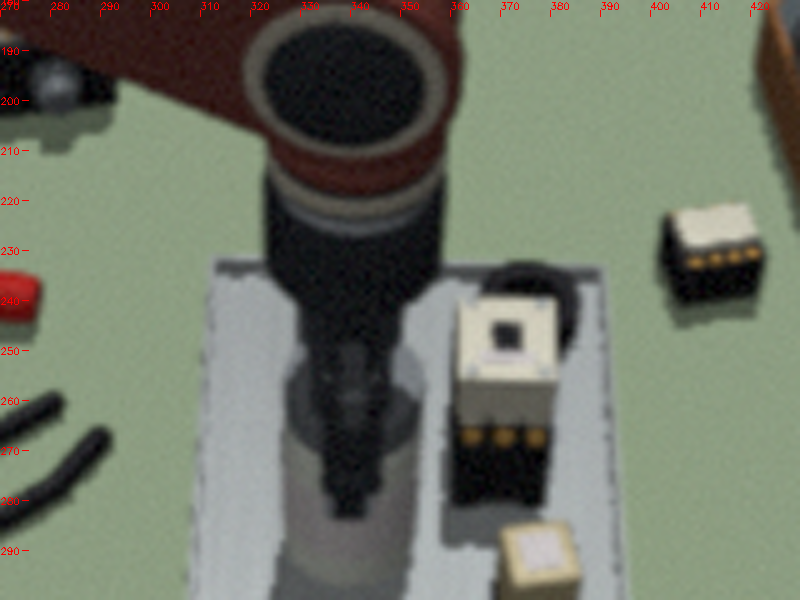

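The crop shows the finger at u≈340 in line with the jar (lid 327–354), and the relay and spare clear. Next I close, lift and carry the jar to the mat.

```bash
python3 -m creep '[{"linear":[0,-0.003,0],"twist":[0,0,0],"gripper":0},{"linear":[0,-0.003,0],"twist":[0,0,0],"gripper":1},{"linear":[0,-0.003,0],"twist":[0,0,0],"gripper":1},{"linear":[0,-0.003,0],"twist":[0,0,0],"gripper":1},{"linear":[0,-0.003,0],"twist":[0,0,0],"gripper":1},{"linear":[0,-0.003,0],"twist":[0,0,0],"gripper":1},{"linear":[0,-0.003,0],"twist":[0,0,0],"gripper":1},{"linear":[0,-0.003,0],"twist":[0,0,0],"gripper":1}]' 40
python3 -m creep '[{"linear":[0,0,-0.01],"twist":[0,0,0],"gripper":1},{"linear":[0,0,-0.03],"twist":[0,0,0],"gripper":1},{"linear":[0,0,-0.06],"twist":[0,0,0],"gripper":1},{"linear":[0,0,-0.09],"twist":[0,0,0],"gripper":1},{"linear":[0,0,-0.12],"twist":[0,0,0],"gripper":1},{"linear":[0,0,-0.14],"twist":[0,0,0],"gripper":1},{"linear":[0,0,-0.15],"twist":[0,0,0],"gripper":1},{"linear":[0,0,-0.15],"twist":[0,0,0],"gripper":1}]'
python3 - <<'E'
from h import *
plan((.428,-.375,.20,82.8))
E
```

```text
time_s: 3.75
eef_pos: [0.5705, -0.0659, 0.0606]
orientation: [0.063, 0.998, -0.0, 0.001]
wrist_force: [-1.0, -0.4, 6.4]
width: 0.061
grip_force: 42.6
time_s: 4.55
eef_pos: [0.5701, -0.0655, 0.2104]
orientation: [0.063, 0.998, -0.0, 0.001]
wrist_force: [0.6, 1.1, -2.3]
width: 0.0609
grip_force: 42.2
(0.428, -0.375, 0.2, 82.8) lin [ 0.1022 -0.3249  0.0103] twist [-0.     0.002 -0.   ]
```

```bash
python3 -m creep '[{"linear":[0.005,-0.016,0],"twist":[0,0,0],"gripper":1},{"linear":[0.015,-0.048,0],"twist":[0,0,0],"gripper":1},{"linear":[0.026,-0.082,0],"twist":[0,0,0],"gripper":1},{"linear":[0.038,-0.12,0],"twist":[0,0,0],"gripper":1},{"linear":[0.05,-0.16,0],"twist":[0,0,0],"gripper":1},{"linear":[0.063,-0.2,0],"twist":[0,0,0],"gripper":1},{"linear":[0.075,-0.24,0],"twist":[0,0,0],"gripper":1},{"linear":[0.087,-0.276,0],"twist":[0,0,0],"gripper":1},{"linear":[0.096,-0.305,0],"twist":[0,0,0],"gripper":1},{"linear":[0.102,-0.325,0],"twist":[0,0,0],"gripper":1},{"linear":[0.102,-0.325,0],"twist":[0,0,0],"gripper":1},{"linear":[0.102,-0.325,0],"twist":[0,0,0],"gripper":1}]'
python3 -m creep '[{"linear":[0,0,0.02],"twist":[0,0,0],"gripper":1},{"linear":[0,0,0.05],"twist":[0,0,0],"gripper":1},{"linear":[0,0,0.08],"twist":[0,0,0],"gripper":1},{"linear":[0,0,0.11],"twist":[0,0,0],"gripper":1},{"linear":[0,0,0.13],"twist":[0,0,0],"gripper":1},{"linear":[0,0,0.14],"twist":[0,0,0],"gripper":1},{"linear":[0,0,0.145],"twist":[0,0,0],"gripper":1},{"linear":[0,0,0.145],"twist":[0,0,0],"gripper":1},{"linear":[0,0,0.145],"twist":[0,0,0],"gripper":1}]'
```

```text
time_s: 5.75
eef_pos: [0.4265, -0.3748, 0.2073]
orientation: [0.064, 0.998, 0.001, -0.001]
wrist_force: [0.7, 0.5, -3.3]
width: 0.0612
grip_force: 42.5
time_s: 6.65
eef_pos: [0.4285, -0.3757, 0.0657]
orientation: [0.063, 0.998, -0.001, 0.001]
wrist_force: [-0.5, -0.1, -2.8]
width: 0.0613
grip_force: 42.6
```

```bash
for i in 1 2; do python3 -m creep '[{"linear":[0,0,0.002],"twist":[0,0,0],"gripper":1},{"linear":[0,0,0.002],"twist":[0,0,0],"gripper":1}]' | grep -E "eef|force"; done
```

```text
eef_pos: [0.4281, -0.3755, 0.0631]
wrist_force: [0.1, 0.7, -2.7]
grip_force: 42.6
eef_pos: [0.4279, -0.3754, 0.0606]
wrist_force: [-0.6, -0.4, -2.2]
grip_force: 42.8
```

```bash
python3 -m creep '[{"linear":[0,0,0.0015],"twist":[0,0,0],"gripper":1},{"linear":[0,0,0.0015],"twist":[0,0,0],"gripper":1},{"linear":[0,0,0.0015],"twist":[0,0,0],"gripper":1}]' | grep -E "eef|force"
python3 -m creep '[{"linear":[0,0,0],"twist":[0,0,0],"gripper":0},{"linear":[0,0,0],"twist":[0,0,0],"gripper":0},{"linear":[0,0,0],"twist":[0,0,0],"gripper":0},{"linear":[0,0,0],"twist":[0,0,0],"gripper":0},{"linear":[0,0,0],"twist":[0,0,0],"gripper":0},{"linear":[0,0,-0.03],"twist":[0,0,0],"gripper":0},{"linear":[0,0,-0.07],"twist":[0,0,0],"gripper":0},{"linear":[0,0,-0.11],"twist":[0,0,0],"gripper":0},{"linear":[0,0,-0.15],"twist":[0,0,0],"gripper":0},{"linear":[0,0,-0.17],"twist":[0,0,0],"gripper":0},{"linear":[0,0,-0.17],"twist":[0,0,0],"gripper":0}]'
python3 - <<'E'
from h import *
plan((.5835,.0322,.23,82.8),(.5835,.0322,.067,82.8))
E
```

```text
eef_pos: [0.428, -0.3755, 0.0606]
wrist_force: [-3.4, 3.1, 6.3]
grip_force: 43.3
time_s: 8.45
eef_pos: [0.4293, -0.3768, 0.2337]
orientation: [0.063, 0.998, -0.003, 0.003]
wrist_force: [-0.2, -0.2, 0.1]
width: 0.0857
grip_force: 0.0
(0.5835, 0.0322, 0.23, 82.8) lin [-0.1017  0.4251  0.002 ] twist [-0.006  0.006 -0.   ]
(0.5835, 0.0322, 0.067, 82.8) lin [0.    0.    0.163] twist [0. 0. 0.]
```

```bash
python3 -m creep '[{"linear":[-0.007,0.03,0],"twist":[0,0,0],"gripper":0},{"linear":[-0.017,0.07,0],"twist":[0,0,0],"gripper":0},{"linear":[-0.027,0.115,0],"twist":[0,0,0],"gripper":0},{"linear":[-0.038,0.16,0],"twist":[0,0,0],"gripper":0},{"linear":[-0.05,0.21,0],"twist":[0,0,0],"gripper":0},{"linear":[-0.062,0.26,0],"twist":[0,0,0],"gripper":0},{"linear":[-0.074,0.31,0],"twist":[0,0,0],"gripper":0},{"linear":[-0.085,0.355,0],"twist":[0,0,0],"gripper":0},{"linear":[-0.095,0.397,0],"twist":[0,0,0],"gripper":0},{"linear":[-0.101,0.425,0],"twist":[0,0,0],"gripper":0},{"linear":[-0.101,0.425,0],"twist":[0,0,0],"gripper":0},{"linear":[-0.101,0.425,0],"twist":[0,0,0],"gripper":0}]'
python3 - <<'E'
from h import *
plan((.5835,.0322,.067,82.8))
E
```

```text
time_s: 9.65
eef_pos: [0.5805, 0.0341, 0.2269]
orientation: [0.062, 0.998, -0.0, -0.002]
wrist_force: [1.2, -0.4, -0.5]
width: 0.0855
grip_force: 0.0
(0.5835, 0.0322, 0.067, 82.8) lin [-0.0037 -0.0014  0.1599] twist [-0.001 -0.003  0.001]
```

```bash
python3 -m creep '[{"linear":[-0.002,-0.001,0.03],"twist":[0,0,0],"gripper":0},{"linear":[-0.002,-0.001,0.07],"twist":[0,0,0],"gripper":0},{"linear":[-0.002,-0.001,0.11],"twist":[0,0,0],"gripper":0},{"linear":[-0.002,-0.001,0.14],"twist":[0,0,0],"gripper":0},{"linear":[-0.002,-0.001,0.155],"twist":[0,0,0],"gripper":0},{"linear":[-0.002,-0.001,0.162],"twist":[0,0,0],"gripper":0},{"linear":[-0.002,-0.001,0.162],"twist":[0,0,0],"gripper":0}]'
python3 -m creep '[{"linear":[0,0,0],"twist":[0,0,0],"gripper":1},{"linear":[0,0,0],"twist":[0,0,0],"gripper":1},{"linear":[0,0,0],"twist":[0,0,0],"gripper":1},{"linear":[0,0,0],"twist":[0,0,0],"gripper":1},{"linear":[0,0,0],"twist":[0,0,0],"gripper":1},{"linear":[0,0,0],"twist":[0,0,0],"gripper":1},{"linear":[0,0,0],"twist":[0,0,0],"gripper":1},{"linear":[0,0,0],"twist":[0,0,0],"gripper":1}]' 40
python3 -m creep '[{"linear":[0,0,-0.01],"twist":[0,0,0],"gripper":1},{"linear":[0,0,-0.03],"twist":[0,0,0],"gripper":1},{"linear":[0,0,-0.06],"twist":[0,0,0],"gripper":1},{"linear":[0,0,-0.09],"twist":[0,0,0],"gripper":1},{"linear":[0,0,-0.12],"twist":[0,0,0],"gripper":1},{"linear":[0,0,-0.14],"twist":[0,0,0],"gripper":1},{"linear":[0,0,-0.15],"twist":[0,0,0],"gripper":1},{"linear":[0,0,-0.15],"twist":[0,0,0],"gripper":1}]'
python3 - <<'E'
from h import *
plan((.4195,-.2715,.215,82.8))
E
```

```text
time_s: 10.35
eef_pos: [0.583, 0.0319, 0.0666]
orientation: [0.063, 0.998, -0.0, -0.0]
wrist_force: [0.8, 0.8, -0.4]
width: 0.0853
grip_force: 0.0
time_s: 11.15
eef_pos: [0.5847, 0.0324, 0.069]
orientation: [0.063, 0.998, -0.0, 0.002]
wrist_force: [0.0, -0.7, 6.1]
width: 0.0511
grip_force: 42.4
time_s: 11.95
eef_pos: [0.5837, 0.0327, 0.2184]
orientation: [0.063, 0.998, 0.0, 0.001]
wrist_force: [-0.6, 0.5, -1.5]
width: 0.0508
grip_force: 42.0
(0.4195, -0.2715, 0.215, 82.8) lin [ 0.1248 -0.3223  0.003 ] twist [ 0.     0.003 -0.   ]
```

```bash
python3 -m creep '[{"linear":[0.006,-0.016,0],"twist":[0,0,0],"gripper":1},{"linear":[0.018,-0.048,0],"twist":[0,0,0],"gripper":1},{"linear":[0.032,-0.082,0],"twist":[0,0,0],"gripper":1},{"linear":[0.046,-0.12,0],"twist":[0,0,0],"gripper":1},{"linear":[0.062,-0.16,0],"twist":[0,0,0],"gripper":1},{"linear":[0.077,-0.2,0],"twist":[0,0,0],"gripper":1},{"linear":[0.092,-0.237,0],"twist":[0,0,0],"gripper":1},{"linear":[0.106,-0.273,0],"twist":[0,0,0],"gripper":1},{"linear":[0.117,-0.302,0],"twist":[0,0,0],"gripper":1},{"linear":[0.125,-0.322,0],"twist":[0,0,0],"gripper":1},{"linear":[0.125,-0.322,0],"twist":[0,0,0],"gripper":1},{"linear":[0.125,-0.322,0],"twist":[0,0,0],"gripper":1}]'
python3 -m creep '[{"linear":[0,0,0.02],"twist":[0,0,0],"gripper":1},{"linear":[0,0,0.05],"twist":[0,0,0],"gripper":1},{"linear":[0,0,0.08],"twist":[0,0,0],"gripper":1},{"linear":[0,0,0.11],"twist":[0,0,0],"gripper":1},{"linear":[0,0,0.13],"twist":[0,0,0],"gripper":1},{"linear":[0,0,0.14],"twist":[0,0,0],"gripper":1},{"linear":[0,0,0.145],"twist":[0,0,0],"gripper":1},{"linear":[0,0,0.145],"twist":[0,0,0],"gripper":1},{"linear":[0,0,0.145],"twist":[0,0,0],"gripper":1}]'; for i in 1 2 ; do python3 -m creep '[{"linear":[0,0,0.0015],"twist":[0,0,0],"gripper":1},{"linear":[0,0,0.0015],"twist":[0,0,0],"gripper":1},{"linear":[0,0,0.0015],"twist":[0,0,0],"gripper":1}]' | grep -E "eef|force"; done
```

```text
time_s: 13.15
eef_pos: [0.4175, -0.2709, 0.215]
orientation: [0.064, 0.998, 0.001, -0.001]
wrist_force: [0.8, 0.1, -2.2]
width: 0.051
grip_force: 42.2
time_s: 14.05
eef_pos: [0.4195, -0.2716, 0.0731]
orientation: [0.063, 0.998, -0.001, 0.001]
wrist_force: [-0.2, -0.3, -1.6]
width: 0.0509
grip_force: 42.2
eef_pos: [0.4189, -0.2714, 0.0708]
wrist_force: [-0.3, -1.3, -1.1]
grip_force: 42.2
eef_pos: [0.4189, -0.2714, 0.069]
wrist_force: [-0.7, -0.1, -0.2]
grip_force: 42.3
```

```bash
python3 -m creep '[{"linear":[0,0,0],"twist":[0,0,0],"gripper":0},{"linear":[0,0,0],"twist":[0,0,0],"gripper":0},{"linear":[0,0,0],"twist":[0,0,0],"gripper":0},{"linear":[0,0,0],"twist":[0,0,0],"gripper":0},{"linear":[0,0,0],"twist":[0,0,0],"gripper":0},{"linear":[0,0,-0.03],"twist":[0,0,0],"gripper":0},{"linear":[0,0,-0.07],"twist":[0,0,0],"gripper":0},{"linear":[0,0,-0.11],"twist":[0,0,0],"gripper":0},{"linear":[0,0,-0.15],"twist":[0,0,0],"gripper":0},{"linear":[0,0,-0.17],"twist":[0,0,0],"gripper":0},{"linear":[0,0,-0.17],"twist":[0,0,0],"gripper":0}]'
python3 - <<'E'
from h import *
s=snap("top"); cv2.imwrite("pics/t1.png",s["pixels"][:,:,::-1])
plan((.435,0,.23,82.8),(.4244,.3494,.23,1),(.4244,.3494,.051,1))
E
```

```text
time_s: 15.75
eef_pos: [0.4203, -0.2726, 0.2435]
orientation: [0.063, 0.998, -0.003, 0.003]
wrist_force: [0.0, -0.1, -0.7]
width: 0.0854
grip_force: 0.0
(0.435, 0, 0.23, 82.8) lin [0.0186 0.2716 0.01  ] twist [-0.002  0.003 -0.   ]
(0.4244, 0.3494, 0.23, 1) lin [0.0543 0.3453 0.    ] twist [0.    0.    1.428]
(0.4244, 0.3494, 0.051, 1) lin [0.    0.    0.179] twist [0. 0. 0.]
```

View pics/t1.png

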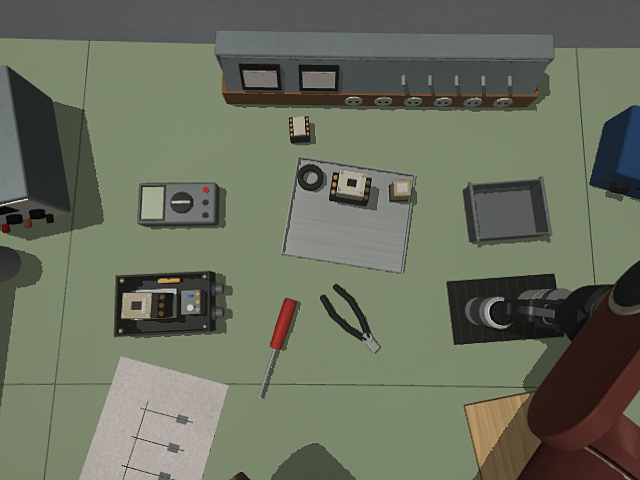

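Can (about 488,311) and jar (about 537,300) stand on the mat; spare, tape and relay haven't moved. Next is the worn contactor.

```bash
python3 -m creep '[{"linear":[0.002,0.03,0],"twist":[0,0,0],"gripper":0},{"linear":[0.005,0.07,0],"twist":[0,0,0],"gripper":0},{"linear":[0.008,0.115,0],"twist":[0,0,0],"gripper":0},{"linear":[0.011,0.16,0],"twist":[0,0,0],"gripper":0},{"linear":[0.014,0.205,0],"twist":[0,0,0],"gripper":0},{"linear":[0.017,0.245,0],"twist":[0,0,0],"gripper":0},{"linear":[0.019,0.272,0],"twist":[0,0,0],"gripper":0}]'
python3 -m creep '[{"linear":[0.006,0.035,0],"twist":[0,0,0.13],"gripper":0},{"linear":[0.012,0.07,0],"twist":[0,0,0.26],"gripper":0},{"linear":[0.018,0.105,0],"twist":[0,0,0.39],"gripper":0},{"linear":[0.024,0.14,0],"twist":[0,0,0.52],"gripper":0},{"linear":[0.03,0.175,0],"twist":[0,0,0.65],"gripper":0},{"linear":[0.036,0.21,0],"twist":[0,0,0.78],"gripper":0},{"linear":[0.042,0.245,0],"twist":[0,0,0.91],"gripper":0},{"linear":[0.047,0.28,0],"twist":[0,0,1.04],"gripper":0},{"linear":[0.051,0.31,0],"twist":[0,0,1.17],"gripper":0},{"linear":[0.054,0.335,0],"twist":[0,0,1.3],"gripper":0},{"linear":[0.054,0.345,0],"twist":[0,0,1.428],"gripper":0},{"linear":[0.054,0.345,0],"twist":[0,0,1.428],"gripper":0}]'
python3 - <<'E'
from h import *
plan((.4244,.3494,.0515,1))
E
```

```text
time_s: 16.5
eef_pos: [0.4327, 0.0035, 0.2363]
orientation: [0.062, 0.998, 0.0, -0.002]
wrist_force: [0.4, 0.5, 0.1]
width: 0.0856
grip_force: 0.0
time_s: 17.7
eef_pos: [0.4225, 0.3506, 0.2359]
orientation: [0.7, 0.714, -0.002, -0.001]
wrist_force: [-0.5, 0.2, 1.0]
width: 0.0853
grip_force: 0.0
(0.4244, 0.3494, 0.0515, 1) lin [-0.0008  0.0026  0.1844] twist [-0.004  0.002  0.002]
```

```bash
python3 -m creep '[{"linear":[-0.001,0.002,0.03],"twist":[0,0,0],"gripper":0},{"linear":[-0.001,0.002,0.07],"twist":[0,0,0],"gripper":0},{"linear":[-0.001,0.002,0.11],"twist":[0,0,0],"gripper":0},{"linear":[-0.001,0.002,0.145],"twist":[0,0,0],"gripper":0},{"linear":[-0.001,0.002,0.17],"twist":[0,0,0],"gripper":0},{"linear":[-0.001,0.002,0.184],"twist":[0,0,0],"gripper":0},{"linear":[-0.001,0.002,0.184],"twist":[0,0,0],"gripper":0},{"linear":[-0.001,0.002,0.184],"twist":[0,0,0],"gripper":0}]'
python3 -m creep '[{"linear":[0,0,0],"twist":[0,0,0],"gripper":1},{"linear":[0,0,0],"twist":[0,0,0],"gripper":1},{"linear":[0,0,0],"twist":[0,0,0],"gripper":1},{"linear":[0,0,0],"twist":[0,0,0],"gripper":1},{"linear":[0,0,0],"twist":[0,0,0],"gripper":1},{"linear":[0,0,0],"twist":[0,0,0],"gripper":1},{"linear":[0,0,0],"twist":[0,0,0],"gripper":1},{"linear":[0,0,0],"twist":[0,0,0],"gripper":1}]' 50
python3 -m creep '[{"linear":[0,0,-0.01],"twist":[0,0,0],"gripper":1},{"linear":[0,0,-0.03],"twist":[0,0,0],"gripper":1},{"linear":[0,0,-0.06],"twist":[0,0,0],"gripper":1},{"linear":[0,0,-0.09],"twist":[0,0,0],"gripper":1},{"linear":[0,0,-0.12],"twist":[0,0,0],"gripper":1},{"linear":[0,0,-0.145],"twist":[0,0,0],"gripper":1},{"linear":[0,0,-0.16],"twist":[0,0,0],"gripper":1},{"linear":[0,0,-0.16],"twist":[0,0,0],"gripper":1}]'
python3 - <<'E'
from h import *
s=snap("top"); crop(s,105,240,130,100,6,"b1"); crop(s,455,165,110,90,6,"bin")
E
```

```text
time_s: 18.5
eef_pos: [0.4262, 0.3491, 0.0554]
orientation: [0.701, 0.713, 0.0, 0.0]
wrist_force: [0.2, -0.3, 0.7]
width: 0.0855
grip_force: 0.0
time_s: 19.3
eef_pos: [0.4262, 0.3497, 0.0563]
orientation: [0.701, 0.713, 0.001, 0.0]
wrist_force: [-3.5, -1.2, 6.1]
width: 0.0444
grip_force: 51.0
time_s: 20.1
eef_pos: [0.4268, 0.3498, 0.2175]
orientation: [0.701, 0.713, 0.002, 0.001]
wrist_force: [0.2, 0.4, -2.8]
width: 0.0447
grip_force: 51.6
```

View pics/bin.png

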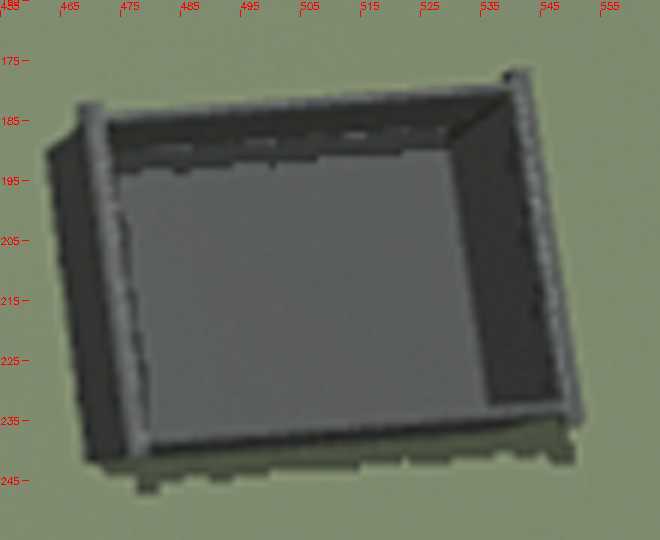

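Run:
```python
from h import *
plan((.56,.02,.22,1),(.607,-.32,.22,3))
```

```text
(0.56, 0.02, 0.22, 1) lin [-0.3315  0.1284 -0.0048] twist [ 0.001 -0.001 -0.   ]
(0.607, -0.32, 0.22, 3) lin [-0.3408  0.0411  0.    ] twist [ 0.     0.    -0.035]
```

The bin crop shows inner rim corners at about (472.5,185.8), (540,181.2), (548.3,232.5), (479.7,238.3), with the bin empty. The worn contactor is in the gripper at a width of 44.7 mm.

```bash
python3 -m creep '[{"linear":[-0.015,0.006,0],"twist":[0,0,0],"gripper":1},{"linear":[-0.045,0.018,0],"twist":[0,0,0],"gripper":1},{"linear":[-0.08,0.031,0],"twist":[0,0,0],"gripper":1},{"linear":[-0.12,0.047,0],"twist":[0,0,0],"gripper":1},{"linear":[-0.16,0.062,0],"twist":[0,0,0],"gripper":1},{"linear":[-0.2,0.078,0],"twist":[0,0,0],"gripper":1},{"linear":[-0.24,0.093,0],"twist":[0,0,0],"gripper":1},{"linear":[-0.28,0.108,0],"twist":[0,0,0],"gripper":1},{"linear":[-0.31,0.12,0],"twist":[0,0,0],"gripper":1},{"linear":[-0.332,0.128,0],"twist":[0,0,0],"gripper":1}]'
python3 - <<'E'
from h import *
s=snap("top"); P=rect(s,[(472.5,185.8),(540,181.2),(548.3,232.5),(479.7,238.3)],.05); c=P.mean(0)
plan((c[0],c[1],.22,3.5))
E
```

```text
time_s: 21.15
eef_pos: [0.5586, 0.0163, 0.2121]
orientation: [0.702, 0.712, -0.002, -0.001]
wrist_force: [0.0, 0.2, -3.1]
width: 0.0445
grip_force: 51.6
[ 0.61   -0.3244] sides [0.1288 0.0992 0.1288 0.1013] ang [94.6  5.3 95.6  5.3]
(np.float64(0.6099681944448496), np.float64(-0.3243927329866562), 0.22, 3.5) lin [-0.3388  0.0462 -0.0068] twist [-0.003  0.003 -0.048]
```

```bash
python3 -m creep '[{"linear":[-0.02,0.003,0],"twist":[0,0,0],"gripper":1},{"linear":[-0.05,0.007,0],"twist":[0,0,-0.02],"gripper":1},{"linear":[-0.09,0.012,0],"twist":[0,0,-0.04],"gripper":1},{"linear":[-0.13,0.018,-0.006],"twist":[0,0,-0.07],"gripper":1},{"linear":[-0.17,0.023,-0.006],"twist":[0,0,-0.07],"gripper":1},{"linear":[-0.21,0.029,-0.006],"twist":[0,0,-0.07],"gripper":1},{"linear":[-0.25,0.034,-0.006],"twist":[0,0,-0.07],"gripper":1},{"linear":[-0.285,0.039,-0.006],"twist":[0,0,-0.07],"gripper":1},{"linear":[-0.315,0.043,-0.006],"twist":[0,0,-0.07],"gripper":1},{"linear":[-0.339,0.046,-0.006],"twist":[0,0,-0.07],"gripper":1},{"linear":[-0.339,0.046,-0.006],"twist":[0,0,-0.07],"gripper":1},{"linear":[-0.339,0.046,-0.006],"twist":[0,0,-0.07],"gripper":1}]'
python3 -m creep '[{"linear":[0,0,0.02],"twist":[0,0,0],"gripper":1},{"linear":[0,0,0.05],"twist":[0,0,0],"gripper":1},{"linear":[0,0,0.08],"twist":[0,0,0],"gripper":1},{"linear":[0,0,0.11],"twist":[0,0,0],"gripper":1},{"linear":[0,0,0.13],"twist":[0,0,0],"gripper":1},{"linear":[0,0,0.145],"twist":[0,0,0],"gripper":1},{"linear":[0,0,0.155],"twist":[0,0,0],"gripper":1},{"linear":[0,0,0.155],"twist":[0,0,0],"gripper":1},{"linear":[0,0,0.155],"twist":[0,0,0],"gripper":1}]'
```

```text
time_s: 22.4
eef_pos: [0.6098, -0.319, 0.2183]
orientation: [0.676, 0.737, -0.0, -0.002]
wrist_force: [-0.7, 0.2, -2.9]
width: 0.0445
grip_force: 51.6
time_s: 23.3
eef_pos: [0.6116, -0.319, 0.0668]
orientation: [0.676, 0.737, 0.0, 0.001]
wrist_force: [0.5, -0.9, -2.2]
width: 0.0442
grip_force: 51.6
```

```bash
python3 -m creep '[{"linear":[0.003,0,0.005],"twist":[0,0,0],"gripper":1},{"linear":[0.003,0,0.01],"twist":[0,0,0],"gripper":1},{"linear":[0.003,0,0.012],"twist":[0,0,0],"gripper":1},{"linear":[0.003,0,0.012],"twist":[0,0,0],"gripper":1}]' | grep -E "eef|force"; for i in 1 2 ; do python3 -m creep '[{"linear":[0,0,0.0015],"twist":[0,0,0],"gripper":1},{"linear":[0,0,0.0015],"twist":[0,0,0],"gripper":1},{"linear":[0,0,0.0015],"twist":[0,0,0],"gripper":1}]' | grep -E "eef|force"; done
```

```text
eef_pos: [0.6105, -0.3156, 0.0533]
wrist_force: [-0.8, 0.1, -2.9]
grip_force: 51.6
eef_pos: [0.6109, -0.3159, 0.0524]
wrist_force: [-0.5, 0.2, -3.9]
grip_force: 51.6
eef_pos: [0.6111, -0.3161, 0.0514]
wrist_force: [-0.0, -0.2, 0.9]
grip_force: 51.8
```

```bash
python3 -m creep '[{"linear":[0,0,0],"twist":[0,0,0],"gripper":0},{"linear":[0,0,0],"twist":[0,0,0],"gripper":0},{"linear":[0,0,0],"twist":[0,0,0],"gripper":0},{"linear":[0,0,0],"twist":[0,0,0],"gripper":0},{"linear":[0,0,0],"twist":[0,0,0],"gripper":0},{"linear":[0,0,-0.03],"twist":[0,0,0],"gripper":0},{"linear":[0,0,-0.07],"twist":[0,0,0],"gripper":0},{"linear":[0,0,-0.11],"twist":[0,0,0],"gripper":0},{"linear":[0,0,-0.15],"twist":[0,0,0],"gripper":0},{"linear":[0,0,-0.15],"twist":[0,0,0],"gripper":0}]'
python3 - <<'E'
from h import *
plan((.648,-.023,.2,-8),(.648,-.023,.0513,-8))
E
```

```text
time_s: 25.3
eef_pos: [0.6142, -0.3179, 0.21]
orientation: [0.676, 0.737, 0.001, 0.007]
wrist_force: [1.1, -0.4, 1.0]
width: 0.0852
grip_force: 0.0
(0.648, -0.023, 0.2, -8) lin [0.291  0.0593 0.0081] twist [0.012 0.007 0.227]
(0.648, -0.023, 0.0513, -8) lin [0.     0.     0.1487] twist [0. 0. 0.]
```

```bash
python3 -m creep '[{"linear":[0.03,0.006,0],"twist":[0,0,0.03],"gripper":0},{"linear":[0.065,0.013,0],"twist":[0,0,0.06],"gripper":0},{"linear":[0.105,0.021,0],"twist":[0,0,0.1],"gripper":0},{"linear":[0.145,0.03,0],"twist":[0,0,0.14],"gripper":0},{"linear":[0.185,0.038,0],"twist":[0,0,0.18],"gripper":0},{"linear":[0.225,0.046,0],"twist":[0,0,0.21],"gripper":0},{"linear":[0.26,0.053,0],"twist":[0,0,0.227],"gripper":0},{"linear":[0.291,0.059,0],"twist":[0,0,0.227],"gripper":0},{"linear":[0.291,0.059,0],"twist":[0,0,0.227],"gripper":0},{"linear":[0.291,0.059,0],"twist":[0,0,0.227],"gripper":0}]'
python3 - <<'E'
from h import *
plan((.648,-.023,.0513,-8))
E
```

```text
time_s: 26.3
eef_pos: [0.6441, -0.0203, 0.2002]
orientation: [0.754, 0.656, -0.0, -0.0]
wrist_force: [0.7, 0.2, -1.1]
width: 0.0852
grip_force: 0.0
(0.648, -0.023, 0.0513, -8) lin [-0.002   0.0044  0.1489] twist [-0.001  0.001  0.001]
```

```bash
python3 -m creep '[{"linear":[-0.002,0.003,0.03],"twist":[0,0,0],"gripper":0},{"linear":[-0.002,0.003,0.07],"twist":[0,0,0],"gripper":0},{"linear":[-0.002,0.003,0.1],"twist":[0,0,0],"gripper":0},{"linear":[-0.002,0.003,0.125],"twist":[0,0,0],"gripper":0},{"linear":[-0.002,0.003,0.14],"twist":[0,0,0],"gripper":0},{"linear":[-0.002,0.003,0.148],"twist":[0,0,0],"gripper":0},{"linear":[-0.002,0.003,0.148],"twist":[0,0,0],"gripper":0},{"linear":[-0.002,0.003,0.148],"twist":[0,0,0],"gripper":0}]'
python3 -m creep '[{"linear":[0,0,0],"twist":[0,0,0],"gripper":1},{"linear":[0,0,0],"twist":[0,0,0],"gripper":1},{"linear":[0,0,0],"twist":[0,0,0],"gripper":1},{"linear":[0,0,0],"twist":[0,0,0],"gripper":1},{"linear":[0,0,0],"twist":[0,0,0],"gripper":1},{"linear":[0,0,0],"twist":[0,0,0],"gripper":1},{"linear":[0,0,0],"twist":[0,0,0],"gripper":1},{"linear":[0,0,0],"twist":[0,0,0],"gripper":1}]' 50
python3 -m creep '[{"linear":[0,0,-0.01],"twist":[0,0,0],"gripper":1},{"linear":[0,0,-0.03],"twist":[0,0,0],"gripper":1},{"linear":[0,0,-0.06],"twist":[0,0,0],"gripper":1},{"linear":[0,0,-0.09],"twist":[0,0,0],"gripper":1},{"linear":[0,0,-0.12],"twist":[0,0,0],"gripper":1},{"linear":[0,0,-0.145],"twist":[0,0,0],"gripper":1},{"linear":[0,0,-0.16],"twist":[0,0,0],"gripper":1},{"linear":[0,0,-0.16],"twist":[0,0,0],"gripper":1}]'
python3 - <<'E'
from h import *
s=snap("top"); crop(s,105,260,130,85,6,"b2")
plan((.4255,.3487,.21,3.2))
E
```

```text
time_s: 27.1
eef_pos: [0.6481, -0.0236, 0.0543]
orientation: [0.755, 0.656, 0.001, 0.001]
wrist_force: [-0.3, -0.4, 0.5]
width: 0.0853
grip_force: 0.0
time_s: 27.9
eef_pos: [0.648, -0.0232, 0.0541]
orientation: [0.755, 0.656, 0.001, 0.001]
wrist_force: [0.1, 0.2, 5.6]
width: 0.0441
grip_force: 52.0
time_s: 28.7
eef_pos: [0.6478, -0.0233, 0.2149]
orientation: [0.755, 0.656, 0.001, 0.001]
wrist_force: [0.6, -0.2, -4.0]
width: 0.0441
grip_force: 51.9
(0.4255, 0.3487, 0.21, 3.2) lin [ 0.3374 -0.2711  0.0027] twist [ 0.     0.    -0.196]
```

View pics/b2.png

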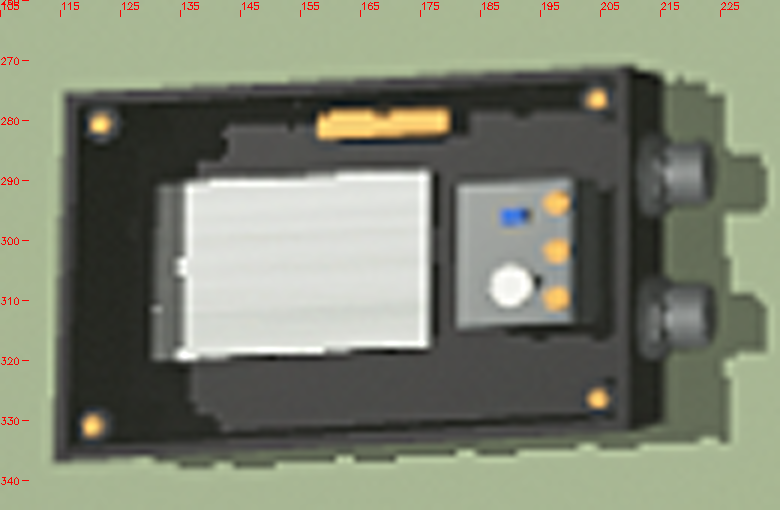

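The empty plate shows corners at about (131.2,290.8), (176.8,288.3), (176.7,317.7), (130.2,319.8).

```bash
python3 -m creep '[{"linear":[0.015,-0.012,0],"twist":[0,0,0],"gripper":1},{"linear":[0.045,-0.036,0],"twist":[0,0,-0.03],"gripper":1},{"linear":[0.08,-0.064,0],"twist":[0,0,-0.06],"gripper":1},{"linear":[0.115,-0.092,0],"twist":[0,0,-0.09],"gripper":1},{"linear":[0.15,-0.12,0],"twist":[0,0,-0.12],"gripper":1},{"linear":[0.185,-0.149,0],"twist":[0,0,-0.15],"gripper":1},{"linear":[0.22,-0.177,0],"twist":[0,0,-0.18],"gripper":1},{"linear":[0.255,-0.205,0],"twist":[0,0,-0.196],"gripper":1},{"linear":[0.285,-0.229,0],"twist":[0,0,-0.196],"gripper":1},{"linear":[0.315,-0.253,0],"twist":[0,0,-0.196],"gripper":1},{"linear":[0.337,-0.271,0],"twist":[0,0,-0.196],"gripper":1},{"linear":[0.337,-0.271,0],"twist":[0,0,-0.196],"gripper":1}]'
python3 -m creep '[{"linear":[0,0,0.02],"twist":[0,0,0],"gripper":1},{"linear":[0,0,0.04],"twist":[0,0,0],"gripper":1},{"linear":[0,0,0.05],"twist":[0,0,0],"gripper":1},{"linear":[0,0,0.05],"twist":[0,0,0],"gripper":1},{"linear":[0,0,0.05],"twist":[0,0,0],"gripper":1}]'
python3 - <<'E'
from h import *
s=snap("top"); P=rect(s,[(131.2,290.8),(176.8,288.3),(176.7,317.7),(130.2,319.8)],.008); c=P.mean(0)
plan((c[0],c[1],.0593,3.2))
E
```

```text
time_s: 29.95
eef_pos: [0.4218, 0.3505, 0.2101]
orientation: [0.685, 0.728, -0.002, -0.001]
wrist_force: [0.2, -0.3, -3.2]
width: 0.0439
grip_force: 52.1
time_s: 30.45
eef_pos: [0.4256, 0.348, 0.1625]
orientation: [0.687, 0.727, -0.0, -0.0]
wrist_force: [-0.2, 0.3, -3.4]
width: 0.0441
grip_force: 51.9
[0.4259 0.3489] sides [0.086  0.0553 0.0867 0.0542] ang [93.6  3.5 92.9  2.7]
(np.float64(0.4258708461942358), np.float64(0.34887980169331884), 0.0593, 3.2) lin [ 0.0005 -0.0003  0.1042] twist [ 0.001 -0.    -0.   ]
```

```bash
python3 -m creep '[{"linear":[0,0,0.02],"twist":[0,0,0],"gripper":1},{"linear":[0,0,0.045],"twist":[0,0,0],"gripper":1},{"linear":[0,0,0.065],"twist":[0,0,0],"gripper":1},{"linear":[0,0,0.08],"twist":[0,0,0],"gripper":1},{"linear":[0,0,0.09],"twist":[0,0,0],"gripper":1},{"linear":[0,0,0.097],"twist":[0,0,0],"gripper":1},{"linear":[0,0,0.1],"twist":[0,0,0],"gripper":1},{"linear":[0,0,0.1],"twist":[0,0,0],"gripper":1},{"linear":[0,0,0.1],"twist":[0,0,0],"gripper":1}]'; for i in 1 2; do python3 -m creep '[{"linear":[0,0,0.0015],"twist":[0,0,0],"gripper":1},{"linear":[0,0,0.0015],"twist":[0,0,0],"gripper":1},{"linear":[0,0,0.0015],"twist":[0,0,0],"gripper":1}]' | grep -E "eef|force"; done
```

```text
time_s: 31.4
eef_pos: [0.4263, 0.3487, 0.0637]
orientation: [0.687, 0.727, 0.001, 0.0]
wrist_force: [0.9, -0.2, -4.3]
width: 0.0442
grip_force: 52.1
eef_pos: [0.4258, 0.3484, 0.0615]
wrist_force: [0.1, -0.3, -3.6]
grip_force: 52.1
eef_pos: [0.4256, 0.3483, 0.0597]
wrist_force: [-0.4, -0.8, -4.0]
grip_force: 52.1
```

```bash
python3 -m creep '[{"linear":[0,0,0.001],"twist":[0,0,0],"gripper":1},{"linear":[0,0,0.001],"twist":[0,0,0],"gripper":1},{"linear":[0,0,0.001],"twist":[0,0,0],"gripper":1}]' | grep -E "eef|force"
python3 -m creep '[{"linear":[0,0,0],"twist":[0,0,0],"gripper":0},{"linear":[0,0,0],"twist":[0,0,0],"gripper":0},{"linear":[0,0,0],"twist":[0,0,0],"gripper":0},{"linear":[0,0,0],"twist":[0,0,0],"gripper":0},{"linear":[0,0,0],"twist":[0,0,0],"gripper":0},{"linear":[0,0,-0.03],"twist":[0,0,0],"gripper":0},{"linear":[0,0,-0.07],"twist":[0,0,0],"gripper":0},{"linear":[0,0,-0.11],"twist":[0,0,0],"gripper":0},{"linear":[0,0,-0.15],"twist":[0,0,0],"gripper":0},{"linear":[0,0,-0.17],"twist":[0,0,0],"gripper":0},{"linear":[0,0,-0.17],"twist":[0,0,0],"gripper":0}]'
python3 - <<'E'
from h import *
plan((.44,0.02,.235,82.8),(.428,-.375,.235,82.8),(.428,-.375,.06,82.8))
E
```

```text
eef_pos: [0.4258, 0.3484, 0.0591]
wrist_force: [-1.0, -0.2, 0.1]
grip_force: 52.3
time_s: 33.4
eef_pos: [0.4276, 0.3495, 0.2337]
orientation: [0.687, 0.727, 0.004, 0.001]
wrist_force: [0.1, -0.2, 0.3]
width: 0.0852
grip_force: 0.0
(0.44, 0.02, 0.235, 82.8) lin [-0.3297 -0.0061 -0.0026] twist [ 0.009  0.002 -1.389]
(0.428, -0.375, 0.235, 82.8) lin [-0.0376 -0.3934  0.    ] twist [0. 0. 0.]
(0.428, -0.375, 0.06, 82.8) lin [0.    0.    0.175] twist [0. 0. 0.]
```

```bash
python3 -m creep '[{"linear":[-0.03,0,0],"twist":[0,0,-0.13],"gripper":0},{"linear":[-0.06,-0.001,0],"twist":[0,0,-0.26],"gripper":0},{"linear":[-0.09,-0.002,0],"twist":[0,0,-0.39],"gripper":0},{"linear":[-0.12,-0.002,0],"twist":[0,0,-0.52],"gripper":0},{"linear":[-0.15,-0.003,0],"twist":[0,0,-0.65],"gripper":0},{"linear":[-0.18,-0.003,0],"twist":[0,0,-0.78],"gripper":0},{"linear":[-0.21,-0.004,0],"twist":[0,0,-0.91],"gripper":0},{"linear":[-0.24,-0.004,0],"twist":[0,0,-1.04],"gripper":0},{"linear":[-0.27,-0.005,0],"twist":[0,0,-1.17],"gripper":0},{"linear":[-0.3,-0.006,0],"twist":[0,0,-1.3],"gripper":0},{"linear":[-0.33,-0.006,0],"twist":[0,0,-1.389],"gripper":0},{"linear":[-0.33,-0.006,0],"twist":[0,0,-1.389],"gripper":0}]'
python3 - <<'E'
from h import *
s=snap("top"); a=s["pixels"][:,:,::-1]
k=lambda u,v,w,h:cv2.resize(a[v:v+h,u:u+w],(w*4,h*4),interpolation=cv2.INTER_CUBIC)
cv2.imwrite("pics/mat.png",np.vstack([np.hstack([k(440,165,120,105)]),k(440,250,120,40)]) if 0 else k(440,170,130,150)[:600])
crop(s,105,260,130,85,6,"b3")
plan((.419,-.2714,.235,82.8))
E
```

```text
time_s: 34.6
eef_pos: [0.4375, 0.0161, 0.227]
orientation: [0.065, 0.998, -0.0, -0.001]
wrist_force: [0.3, 0.6, 0.3]
width: 0.0857
grip_force: 0.0
(0.419, -0.2714, 0.235, 82.8) lin [-0.019  -0.2888 -0.008 ] twist [ 0.    -0.003 -0.004]
```

View pics/mat.png

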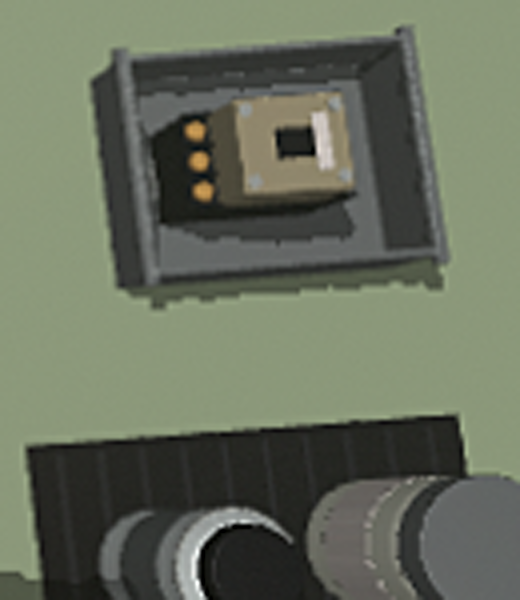

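View pics/b3.png

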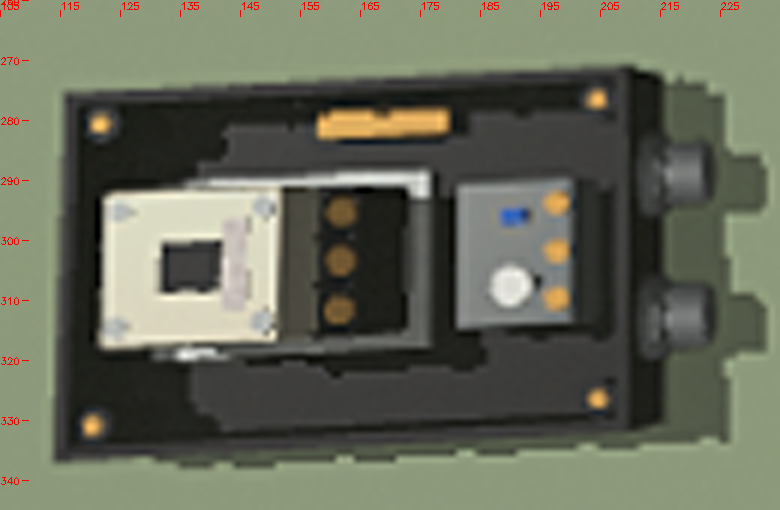

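The worn contactor is upright in the bin, top at about (512,207). The spare is square on the plate, top centre at about (137,305). The can and jar are upright on the mat. The can goes back first.

```bash
python3 -m creep '[{"linear":[-0.002,-0.03,-0.008],"twist":[0,0,0],"gripper":0},{"linear":[-0.004,-0.065,-0.008],"twist":[0,0,0],"gripper":0},{"linear":[-0.007,-0.105,-0.008],"twist":[0,0,0],"gripper":0},{"linear":[-0.01,-0.15,-0.008],"twist":[0,0,0],"gripper":0},{"linear":[-0.013,-0.195,-0.008],"twist":[0,0,0],"gripper":0},{"linear":[-0.016,-0.235,-0.008],"twist":[0,0,0],"gripper":0},{"linear":[-0.018,-0.268,-0.008],"twist":[0,0,0],"gripper":0},{"linear":[-0.019,-0.289,-0.008],"twist":[0,0,0],"gripper":0},{"linear":[-0.019,-0.289,-0.008],"twist":[0,0,0],"gripper":0},{"linear":[-0.019,-0.289,-0.008],"twist":[0,0,0],"gripper":0},{"linear":[-0.019,-0.289,-0.008],"twist":[0,0,0],"gripper":0}]'
python3 - <<'E'
from h import *
plan((.419,-.2714,.069,82.8))
E
```

```text
time_s: 35.75
eef_pos: [0.421, -0.2691, 0.2362]
orientation: [0.062, 0.998, 0.0, -0.0]
wrist_force: [-0.4, -0.0, -0.1]
width: 0.0852
grip_force: 0.0
(0.419, -0.2714, 0.069, 82.8) lin [ 0.0016 -0.0027  0.1672] twist [ 0.001 -0.001  0.001]
```

```bash
python3 -m creep '[{"linear":[0.002,-0.002,0.03],"twist":[0,0,0],"gripper":0},{"linear":[0.002,-0.002,0.07],"twist":[0,0,0],"gripper":0},{"linear":[0.002,-0.002,0.11],"twist":[0,0,0],"gripper":0},{"linear":[0.002,-0.002,0.14],"twist":[0,0,0],"gripper":0},{"linear":[0.002,-0.002,0.158],"twist":[0,0,0],"gripper":0},{"linear":[0.002,-0.002,0.167],"twist":[0,0,0],"gripper":0},{"linear":[0.002,-0.002,0.167],"twist":[0,0,0],"gripper":0},{"linear":[0.002,-0.002,0.167],"twist":[0,0,0],"gripper":0}]'
python3 -m creep '[{"linear":[0,0,0],"twist":[0,0,0],"gripper":1},{"linear":[0,0,0],"twist":[0,0,0],"gripper":1},{"linear":[0,0,0],"twist":[0,0,0],"gripper":1},{"linear":[0,0,0],"twist":[0,0,0],"gripper":1},{"linear":[0,0,0],"twist":[0,0,0],"gripper":1},{"linear":[0,0,0],"twist":[0,0,0],"gripper":1},{"linear":[0,0,0],"twist":[0,0,0],"gripper":1},{"linear":[0,0,0],"twist":[0,0,0],"gripper":1}]' 40
python3 -m creep '[{"linear":[0,0,-0.01],"twist":[0,0,0],"gripper":1},{"linear":[0,0,-0.03],"twist":[0,0,0],"gripper":1},{"linear":[0,0,-0.06],"twist":[0,0,0],"gripper":1},{"linear":[0,0,-0.09],"twist":[0,0,0],"gripper":1},{"linear":[0,0,-0.12],"twist":[0,0,0],"gripper":1},{"linear":[0,0,-0.14],"twist":[0,0,0],"gripper":1},{"linear":[0,0,-0.15],"twist":[0,0,0],"gripper":1},{"linear":[0,0,-0.15],"twist":[0,0,0],"gripper":1}]'
python3 - <<'E'
from h import *
plan((.584,.0322,.22,82.8))
E
```

```text
time_s: 36.55
eef_pos: [0.4194, -0.2723, 0.071]
orientation: [0.062, 0.998, -0.001, 0.001]
wrist_force: [0.1, 0.6, -0.1]
width: 0.0852
grip_force: 0.0
time_s: 37.35
eef_pos: [0.4194, -0.2727, 0.0713]
orientation: [0.063, 0.998, -0.0, 0.001]
wrist_force: [0.2, 2.2, 6.4]
width: 0.0508
grip_force: 41.8
time_s: 38.15
eef_pos: [0.419, -0.2729, 0.2213]
orientation: [0.063, 0.998, -0.001, 0.001]
wrist_force: [-0.4, 0.3, -1.7]
width: 0.051
grip_force: 42.0
(0.584, 0.0322, 0.22, 82.8) lin [-0.1254  0.3234  0.0011] twist [-0.002  0.002 -0.   ]
```

```bash
python3 -m creep '[{"linear":[-0.006,0.016,0],"twist":[0,0,0],"gripper":1},{"linear":[-0.018,0.048,0],"twist":[0,0,0],"gripper":1},{"linear":[-0.032,0.082,0],"twist":[0,0,0],"gripper":1},{"linear":[-0.046,0.12,0],"twist":[0,0,0],"gripper":1},{"linear":[-0.062,0.16,0],"twist":[0,0,0],"gripper":1},{"linear":[-0.077,0.2,0],"twist":[0,0,0],"gripper":1},{"linear":[-0.092,0.237,0],"twist":[0,0,0],"gripper":1},{"linear":[-0.106,0.273,0],"twist":[0,0,0],"gripper":1},{"linear":[-0.117,0.302,0],"twist":[0,0,0],"gripper":1},{"linear":[-0.125,0.323,0],"twist":[0,0,0],"gripper":1},{"linear":[-0.125,0.323,0],"twist":[0,0,0],"gripper":1},{"linear":[-0.125,0.323,0],"twist":[0,0,0],"gripper":1}]'
python3 -m creep '[{"linear":[0,0,0.02],"twist":[0,0,0],"gripper":1},{"linear":[0,0,0.05],"twist":[0,0,0],"gripper":1},{"linear":[0,0,0.08],"twist":[0,0,0],"gripper":1},{"linear":[0,0,0.11],"twist":[0,0,0],"gripper":1},{"linear":[0,0,0.13],"twist":[0,0,0],"gripper":1},{"linear":[0,0,0.14],"twist":[0,0,0],"gripper":1},{"linear":[0,0,0.144],"twist":[0,0,0],"gripper":1},{"linear":[0,0,0.144],"twist":[0,0,0],"gripper":1},{"linear":[0,0,0.144],"twist":[0,0,0],"gripper":1}]'; for i in 1 2 ; do python3 -m creep '[{"linear":[0,0,0.0015],"twist":[0,0,0],"gripper":1},{"linear":[0,0,0.0015],"twist":[0,0,0],"gripper":1},{"linear":[0,0,0.0015],"twist":[0,0,0],"gripper":1}]' | grep -E "eef|force"; done
```

```text
time_s: 39.35
eef_pos: [0.5821, 0.0326, 0.2177]
orientation: [0.062, 0.998, -0.0, -0.002]
wrist_force: [0.5, -0.5, -1.5]
width: 0.0507
grip_force: 42.2
time_s: 40.25
eef_pos: [0.584, 0.0322, 0.0773]
orientation: [0.063, 0.998, -0.0, 0.001]
wrist_force: [-0.4, -1.1, -1.0]
width: 0.0509
grip_force: 42.2
eef_pos: [0.5834, 0.0325, 0.0748]
wrist_force: [0.4, -0.0, -2.1]
grip_force: 42.2
eef_pos: [0.583, 0.0325, 0.0727]
wrist_force: [-0.7, -0.2, -0.7]
grip_force: 42.2
```

```bash
python3 -m creep '[{"linear":[0,0,0.0015],"twist":[0,0,0],"gripper":1},{"linear":[0,0,0.0015],"twist":[0,0,0],"gripper":1},{"linear":[0,0,0.0015],"twist":[0,0,0],"gripper":1}]' | grep -E "eef|force"
python3 -m creep '[{"linear":[0,0,0],"twist":[0,0,0],"gripper":0},{"linear":[0,0,0],"twist":[0,0,0],"gripper":0},{"linear":[0,0,0],"twist":[0,0,0],"gripper":0},{"linear":[0,0,0],"twist":[0,0,0],"gripper":0},{"linear":[0,0,0],"twist":[0,0,0],"gripper":0},{"linear":[0,0,-0.03],"twist":[0,0,0],"gripper":0},{"linear":[0,0,-0.07],"twist":[0,0,0],"gripper":0},{"linear":[0,0,-0.11],"twist":[0,0,0],"gripper":0},{"linear":[0,0,-0.15],"twist":[0,0,0],"gripper":0},{"linear":[0,0,-0.16],"twist":[0,0,0],"gripper":0},{"linear":[0,0,-0.16],"twist":[0,0,0],"gripper":0}]'
python3 - <<'E'
from h import *
plan((.428,-.3755,.23,82.8))
E
```

```text
eef_pos: [0.5832, 0.0324, 0.0714]
wrist_force: [1.1, -0.8, -1.4]
grip_force: 42.3
time_s: 42.25
eef_pos: [0.5844, 0.0324, 0.2341]
orientation: [0.063, 0.998, -0.0, 0.003]
wrist_force: [0.2, -0.4, -0.6]
width: 0.0854
grip_force: 0.0
(0.428, -0.3755, 0.23, 82.8) lin [ 0.104  -0.4243  0.0034] twist [ 0.     0.005 -0.   ]
```

```bash
python3 -m creep '[{"linear":[0.007,-0.03,0],"twist":[0,0,0],"gripper":0},{"linear":[0.017,-0.07,0],"twist":[0,0,0],"gripper":0},{"linear":[0.028,-0.115,0],"twist":[0,0,0],"gripper":0},{"linear":[0.039,-0.16,0],"twist":[0,0,0],"gripper":0},{"linear":[0.051,-0.21,0],"twist":[0,0,0],"gripper":0},{"linear":[0.063,-0.26,0],"twist":[0,0,0],"gripper":0},{"linear":[0.076,-0.31,0],"twist":[0,0,0],"gripper":0},{"linear":[0.087,-0.355,0],"twist":[0,0,0],"gripper":0},{"linear":[0.097,-0.397,0],"twist":[0,0,0],"gripper":0},{"linear":[0.104,-0.424,0],"twist":[0,0,0],"gripper":0},{"linear":[0.104,-0.424,0],"twist":[0,0,0],"gripper":0},{"linear":[0.104,-0.424,0],"twist":[0,0,0],"gripper":0}]'
python3 - <<'E'
from h import *
plan((.428,-.3755,.0606,82.8))
E
```

```text
time_s: 43.45
eef_pos: [0.4257, -0.3746, 0.2286]
orientation: [0.064, 0.998, 0.002, -0.001]
wrist_force: [1.3, -0.5, -0.6]
width: 0.0855
grip_force: 0.0
(0.428, -0.3755, 0.0606, 82.8) lin [-0.0029 -0.0011  0.168 ] twist [ 0.003 -0.003 -0.001]
```

```bash
python3 -m creep '[{"linear":[0,0,0.03],"twist":[0,0,0],"gripper":0},{"linear":[0,0,0.07],"twist":[0,0,0],"gripper":0},{"linear":[0,0,0.11],"twist":[0,0,0],"gripper":0},{"linear":[0,0,0.14],"twist":[0,0,0],"gripper":0},{"linear":[0,0,0.158],"twist":[0,0,0],"gripper":0},{"linear":[0,0,0.168],"twist":[0,0,0],"gripper":0},{"linear":[0,0,0.168],"twist":[0,0,0],"gripper":0},{"linear":[0,0,0.168],"twist":[0,0,0],"gripper":0}]'
python3 -m creep '[{"linear":[0,0,0],"twist":[0,0,0],"gripper":1},{"linear":[0,0,0],"twist":[0,0,0],"gripper":1},{"linear":[0,0,0],"twist":[0,0,0],"gripper":1},{"linear":[0,0,0],"twist":[0,0,0],"gripper":1},{"linear":[0,0,0],"twist":[0,0,0],"gripper":1},{"linear":[0,0,0],"twist":[0,0,0],"gripper":1},{"linear":[0,0,0],"twist":[0,0,0],"gripper":1},{"linear":[0,0,0],"twist":[0,0,0],"gripper":1}]' 40
python3 -m creep '[{"linear":[0,0,-0.01],"twist":[0,0,0],"gripper":1},{"linear":[0,0,-0.03],"twist":[0,0,0],"gripper":1},{"linear":[0,0,-0.06],"twist":[0,0,0],"gripper":1},{"linear":[0,0,-0.09],"twist":[0,0,0],"gripper":1},{"linear":[0,0,-0.12],"twist":[0,0,0],"gripper":1},{"linear":[0,0,-0.14],"twist":[0,0,0],"gripper":1},{"linear":[0,0,-0.15],"twist":[0,0,0],"gripper":1},{"linear":[0,0,-0.15],"twist":[0,0,0],"gripper":1}]'
python3 - <<'E'
from h import *
plan((.5708,-.066,.21,82.8))
E
```

```text
time_s: 44.25
eef_pos: [0.4273, -0.375, 0.064]
orientation: [0.062, 0.998, -0.0, 0.0]
wrist_force: [-0.1, -0.2, 0.4]
width: 0.0853
grip_force: 0.0
time_s: 45.05
eef_pos: [0.4277, -0.3759, 0.0652]
orientation: [0.063, 0.998, -0.001, 0.001]
wrist_force: [0.9, 2.1, 6.5]
width: 0.0612
grip_force: 44.1
time_s: 45.85
eef_pos: [0.427, -0.3757, 0.2147]
orientation: [0.063, 0.998, -0.001, 0.001]
wrist_force: [0.6, 0.3, -3.2]
width: 0.0608
grip_force: 44.2
(0.5708, -0.066, 0.21, 82.8) lin [-0.1038  0.3253  0.0043] twist [-0.002  0.002 -0.   ]
```

```bash
python3 -m creep '[{"linear":[-0.005,0.016,0],"twist":[0,0,0],"gripper":1},{"linear":[-0.015,0.048,0],"twist":[0,0,0],"gripper":1},{"linear":[-0.026,0.082,0],"twist":[0,0,0],"gripper":1},{"linear":[-0.038,0.12,0],"twist":[0,0,0],"gripper":1},{"linear":[-0.051,0.16,0],"twist":[0,0,0],"gripper":1},{"linear":[-0.064,0.2,0],"twist":[0,0,0],"gripper":1},{"linear":[-0.077,0.24,0],"twist":[0,0,0],"gripper":1},{"linear":[-0.088,0.276,0],"twist":[0,0,0],"gripper":1},{"linear":[-0.097,0.305,0],"twist":[0,0,0],"gripper":1},{"linear":[-0.104,0.325,0],"twist":[0,0,0],"gripper":1},{"linear":[-0.104,0.325,0],"twist":[0,0,0],"gripper":1},{"linear":[-0.104,0.325,0],"twist":[0,0,0],"gripper":1}]'
python3 -m creep '[{"linear":[0,0,0.02],"twist":[0,0,0],"gripper":1},{"linear":[0,0,0.05],"twist":[0,0,0],"gripper":1},{"linear":[0,0,0.08],"twist":[0,0,0],"gripper":1},{"linear":[0,0,0.11],"twist":[0,0,0],"gripper":1},{"linear":[0,0,0.13],"twist":[0,0,0],"gripper":1},{"linear":[0,0,0.14],"twist":[0,0,0],"gripper":1},{"linear":[0,0,0.144],"twist":[0,0,0],"gripper":1},{"linear":[0,0,0.144],"twist":[0,0,0],"gripper":1},{"linear":[0,0,0.144],"twist":[0,0,0],"gripper":1}]'; for i in 1 2 ; do python3 -m creep '[{"linear":[0,0,0.0015],"twist":[0,0,0],"gripper":1},{"linear":[0,0,0.0015],"twist":[0,0,0],"gripper":1},{"linear":[0,0,0.0015],"twist":[0,0,0],"gripper":1}]' | grep -E "eef|force"; done
```

```text
time_s: 47.05
eef_pos: [0.5696, -0.0647, 0.2113]
orientation: [0.062, 0.998, 0.0, -0.002]
wrist_force: [-0.2, -0.2, -2.9]
width: 0.061
grip_force: 44.5
time_s: 47.95
eef_pos: [0.5716, -0.0662, 0.0708]
orientation: [0.063, 0.998, -0.0, 0.001]
wrist_force: [-0.2, -0.4, -2.5]
width: 0.0609
grip_force: 44.6
eef_pos: [0.5709, -0.0658, 0.0683]
wrist_force: [0.2, 0.9, -1.9]
grip_force: 44.6
eef_pos: [0.5705, -0.0657, 0.0662]
wrist_force: [0.2, -0.2, -2.9]
grip_force: 44.6
```

```bash
python3 -m creep '[{"linear":[0,0,0.001],"twist":[0,0,0],"gripper":1},{"linear":[0,0,0.001],"twist":[0,0,0],"gripper":1},{"linear":[0,0,0.001],"twist":[0,0,0],"gripper":1}]' | grep -E "eef|force"
python3 -m creep '[{"linear":[0,0,0],"twist":[0,0,0],"gripper":0},{"linear":[0,0,0],"twist":[0,0,0],"gripper":0},{"linear":[0,0,0],"twist":[0,0,0],"gripper":0},{"linear":[0,0,0],"twist":[0,0,0],"gripper":0},{"linear":[0,0,0],"twist":[0,0,0],"gripper":0},{"linear":[0,0,-0.03],"twist":[0,0,0],"gripper":0},{"linear":[0,0,-0.07],"twist":[0,0,0],"gripper":0},{"linear":[0,0,-0.11],"twist":[0,0,0],"gripper":0},{"linear":[0,0,-0.15],"twist":[0,0,0],"gripper":0},{"linear":[0,0,-0.18],"twist":[0,0,0],"gripper":0},{"linear":[0,0,-0.18],"twist":[0,0,0],"gripper":0}]'
python3 -m creep '[{"linear":[0.03,-0.02,0],"twist":[0,0,0],"gripper":0},{"linear":[0.06,-0.05,0],"twist":[0,0,0],"gripper":0},{"linear":[0.09,-0.08,0],"twist":[0,0,0],"gripper":0},{"linear":[0.12,-0.12,0],"twist":[0,0,0],"gripper":0},{"linear":[0.13,-0.16,0],"twist":[0,0,0],"gripper":0},{"linear":[0.13,-0.2,0],"twist":[0,0,0],"gripper":0},{"linear":[0.13,-0.25,0],"twist":[0,0,0],"gripper":0},{"linear":[0.13,-0.28,0],"twist":[0,0,0],"gripper":0},{"linear":[0.13,-0.28,0],"twist":[0,0,0],"gripper":0}]'
python3 - <<'E'
from h import *
s=snap("top"); cv2.imwrite("pics/end.png",s["pixels"][:,:,::-1])
E
```

```text
eef_pos: [0.5707, -0.0658, 0.0653]
wrist_force: [0.2, 0.2, -2.3]
grip_force: 44.7
time_s: 49.95
eef_pos: [0.5734, -0.0664, 0.2521]
orientation: [0.063, 0.998, -0.001, 0.005]
wrist_force: [0.3, 0.1, 0.7]
width: 0.0853
grip_force: 0.0
time_s: 50.85
eef_pos: [0.4052, -0.33, 0.2439]
orientation: [0.065, 0.998, 0.0, -0.001]
wrist_force: [-0.7, 0.1, 0.9]
width: 0.0856
grip_force: 0.0
```

View pics/end.png

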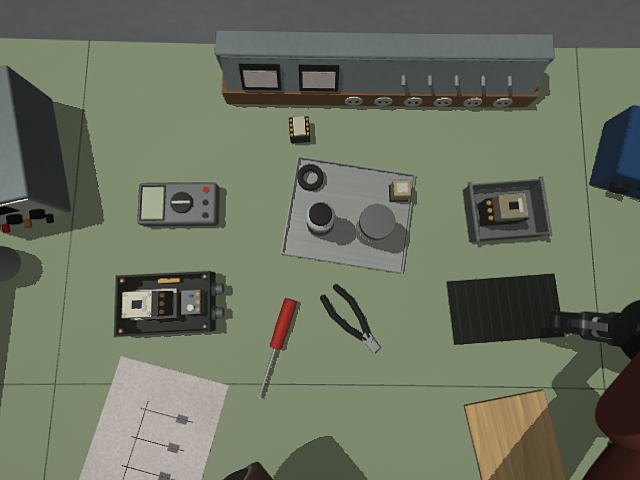

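The jar (377,222) and can (321,213) are back where they stood. The tape and relay haven't moved, the worn contactor is in the bin and the spare is in the box.

```bash
python3 -c "
from plant import env
print(env.hand_in())"
```

```text
the job is handed in; nothing more can be done
None
```

I handed the job in at about 51 s: the spare stands square on the mounting plate, the worn contactor upright in the bin, the jar and can back in place, and the tape and relay unmoved in the last top picture; `hand_in()` returned no verdict.

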